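# Slide the order plate under the spring clip

### The job

Clip the order plate into the order station: hold the spring clip open by pressing its long paddle down with one fingertip, and while it stays down push the plate by its upturned rear edge with the other fingertip, along the channel and beneath the clip's jaw, until it is fully home against the end stop. Then let the clip close on the plate and draw the hand away. Only push the plate, never lift it, and do not disturb the bottles, carton and tape nearby.

Things in the scene. Friction and masses are not known exactly. Their poses are not given: they have to be found in the camera images.
- station: Order station: grey base plate fixed to the bench. Origin on the bench (z 0), mid-channel, where the plate's rear face stands when home. x: push direction, along the channel to the end stop; y: left; z up. Base x -116..106, y -51..101 mm, top (deck) at z 15. Guide rails 4 mm high above the deck, inner faces at y -36.5 and 36.5, x -67..98 mm.
- stop (a point): Middle of the end stop's near face, at deck height (station x 90, y 0, z 15 mm). The stop is a steel bar across the channel's far end, 83 mm wide, 10 mm high; the plate's front edge meets it when fully home.
- pin (a point): Point on the axis of the clip's hinge pin (station x 0, y 47, z 25 mm). The pin, 6 mm thick, runs along station x from -110 to 86 mm in three small dark blocks at x -106, 32 and 85 (y 41..53, tops at z 32 mm). The steel spring clip rocks on it: paddle on the outer side (+y), jaw on the channel side.
- plate: Order plate, loose, 63 to 126 g: flat white plastic 90 (x) x 70 (y) x 6 mm with a paper sheet on top; its rear edge is a lip 24 mm high, 5 mm thick, 70 mm wide. Origin: underside, middle of the lip's rear face; x towards its front edge, z up. Starts between the rails, lip 46 to 60 mm short of home, front edge short of the jaw. Home: at the station's origin, z 15 mm.
- paddle (a point): Top of the clip's paddle, mid-length (station x -43 mm), half-way across. Steel strip 110 mm long (station x -98..12), 36 mm wide (about y 55..89). At rest it slopes up outwards by 0.30 rad, this point at y 71, z 34 mm; at clip 0.40 rad it is at z 24, fully down z 23 mm. Acts alike along its whole length; 4 N to start, about 9 N fully down; a finger can slide along it.
- jaw (a point): Middle of the underside of the clip's jaw, a steel tongue 26 mm long (station x 47..73 mm) with a downturned foot over station y 15..26 mm. At rest it hangs 2 mm above the deck (z 17 mm) and blocks the plate's front edge; with the paddle down it lifts to about z 28 mm.
- clip (a joint): Angle of the spring clip (rad): 0 at rest, jaw down and nothing under it; grows as the paddle is pressed, 0.45 fully down; springs back. From about 0.20 the plate passes beneath the jaw; closed on the plate it reads about 0.15.
- bottle_a: Small amber glass bottle with steel cap, standing, 42 mm diameter, 125 mm high, 220 g; bystander. Origin: centre of its underside.
- bottle_b: Another such bottle, 42 mm diameter, 125 mm high; bystander. Origin: centre of its underside.
- carton: Small closed cardboard carton 85 x 60 x 50 mm high; bystander. Origin: centre of its underside.
- tape: Roll of clear tape lying flat, a ring of 90 mm diameter, 72 mm bore, 48 mm high; bystander. Origin: centre of its underside.
Things that resemble listed ones, but are neither listed nor needed, are in the scene too. Of the things like the plate, leave any that is red; of the rest the larger one is meant.

How it is judged (in metres and radians):
On the way, in this order (a step that is already met when the one before it is completed fails the run):
1. the fingers hold the clip's paddle down while the plate is still short of the jaw (value of joint clip above 0.2 rad and contact force between the fingers and clip above 0.5 N and x of plate in the frame of station below -0.04 m), for 0.1 s.
2. the plate is home against the stop while the fingers still hold the clip down (value of joint clip above 0.2 rad and contact force between the fingers and clip above 0.5 N and x of plate in the frame of station above -0.004 m), for 0.1 s.
At the end, for the whole second after the job is handed in: The plate lies flat in the channel, within 4 mm of fully home against the end stop, at rest, and the released clip's jaw presses on it (clip angle 0.08 to 0.21 rad) (x of plate in the frame of station between -0.004 and 0.004 m and z of plate in the frame of station below 0.018 m and angle between the x axis of plate and the x axis of station, either way round below 0.08 rad and value of joint clip between 0.08 and 0.21 rad and contact force between clip and plate above 0.5 N and linear speed of plate below 0.01 m/s); the robot touches nothing.
It fails at once if the plate is lifted (more than 8 mm off the deck) or tipped up (more than 0.2 rad) (z of plate in the frame of station above 0.023 m or angle between plate's own z axis and vertical above 0.2 rad).
It fails at once if one small bottle is moved by more than 20 mm or knocked over (distance of bottle_a from where it was at the start of the episode above 0.02 m or angle between bottle_a's own z axis and vertical above 0.3 rad).
It fails at once if another small bottle is moved by more than 20 mm or knocked over (distance of bottle_b from where it was at the start of the episode above 0.02 m or angle between bottle_b's own z axis and vertical above 0.3 rad).
It fails at once if the carton is moved by more than 20 mm or knocked over (distance of carton from where it was at the start of the episode above 0.02 m or angle between carton's own z axis and vertical above 0.3 rad).
It fails at once if the roll of tape is moved by more than 20 mm or knocked over (distance of tape from where it was at the start of the episode above 0.02 m or angle between tape's own z axis and vertical above 0.3 rad).
It also fails if it takes over 43 s, if anything falls off the work surface, if the arm or the gripper's body presses on something with over 40 N, if the wrist force passes 120 N, or if a joint passes its speed limit or range.

### The arm

A 7-joint arm with a two-finger parallel gripper is mounted at the origin on the work surface. World frame = base frame: x ahead of the robot, y to its left, z up, the work surface at z = 0. Lengths are in mm, angles in rad, forces in N, time in s.
With the tool pointing down it reaches from about 425 to 875 mm from the base axis. Payload 4.7 kg.
Tool frame: the origin (TCP) lies at the very end of the fingers, on their centre line; the grasp point (between the pads) lies ctrl.pinch_z behind it (ctrl.pinch_z is the distance from the TCP to the grasp point, in mm); z points along the fingers, y is the line along which they close (so a half turn about z gives the same grasp; the last joint's range is limited). The gripper opens to 85 mm and grips with 20 to 120 N. Pads are 22 mm wide; open, the fingers measure 114 mm over their backs; the gripper's body (76 mm by 85 mm) begins 54 mm behind the grasp point. The pads swing forward as they close: fully open they stand 13 mm farther back than shut.
Start: joints at [1.326, 0.321, -0.07, 1.45, 0.023, 1.371, -0.057], TCP at [166.327, -628.379, 231.349] pointing down, gripper open.
Joint ranges: [-2.86, 2.86], [-0.3, 2.09], [-1.38, 1.24], [0.06, 2.45], [-1.56, 4.7], [0.09, 2.05], [-2.69, 2.69]. Speed limits (rad/s): [2.57, 2.57, 3.14, 3.14, 3.14, 3.14, 3.14].

### API

Orientations are given as a rotation vector (axis times angle).
In Python, from workcell import ctrl gives the robot as it stands.
- The arm moves only by the shell command python3 -m inch 'ROWS' [FORCE]. ROWS is JSON, a list of rows, each a list of 7 numbers: the turn, a rotation vector about the tool's x, y, z as a fraction of full scale, then the shift along the tool's x, y, z as a fraction of full scale, then the gripper's target within -1 to 1 (shut at 1, half-way at 0, fully open at -1). A call has 1 to 20 rows; each row shifts and turns the commanded pose from where the row before left it, along the tool's axes as they then stand; what a row does not reach is not made up. Full scale, the value 1, is 12 cm for a shift and 90 degrees for a turn. A row lasts 1/12 s, in which the tool goes at most 41.7 mm and 7.16 degrees, less where a joint would pass 70% of its speed; a pose out of reach is approached as far as the arm can. A call with a number of a shift or a turn outside -1 to 1 is refused whole. A call with a gripper value outside its range is refused whole. The fingers move at their own pace and stop on an object; FORCE is the grip in N (left out, the last holds). Time passes only in rows, so rows that do not move let the fingers close. It gives the time, the measured TCP pose, the force, the opening and the grip force at its end, in the units of the state.
- ctrl.sense(): the state, without advancing time (a new reading comes with each control period).
- ctrl.grab_frame(name): name is "side" or "top" or "wrist"; returns a dict with "pixels" (480x640x3 uint8, red, green, blue), "fx", "fy", "cx", "cy" (pixels), "xyz" and "rotation" of the camera in the world. Camera axes: x right, y down, z forward; pixel columns grow to the right and rows downward; lengths in mm; the calibration is good to about 2 mm. A picture is of the moment at which its call begins. There is no depth.
- ctrl.finish_job(): hands the job in; it is judged then, once.
Trained networks look in the newest picture that a camera, given by its name, has taken for a name from the list of things; names that differ only in an ending like _2 or _b are one class to them, and where a whole thing is asked for, a point or a joint stands for the part that bears it (a point fixed in the world has none). Each returns a list of dicts, best first, with "confidence" (0 to 1); they miss things now and then, are a little off and sometimes report something else, mostly with a low value. They report only what shows in the picture. A call takes as long as a camera call. They do not tell look-alikes from the thing itself.
- ctrl.recognise(camera, target): "location" ([x, y, z] in mm, in the coordinates of the camera as it stood for that picture, good to about 4 mm: the middle of the surface that is visible of it).
The state is a dict: "t": time; "joint_positions": joint angles; "joint_vel": joint speeds; "joint_torque": joint torques, N m; "tcp_pos": TCP position; "tool_rot": TCP orientation; "wrist_force": force on the tool from outside, world axes, zero at the start; "moment": the same for the moment, N m; "gripper_width": finger opening in mm; "gripper_force": force on a finger pad.
Only numpy, scipy, OpenCV 4.12 (cv2) and the standard library are available. Lean on these libraries where they do the work, as an engineer would, in place of code of your own. Each camera call takes 0.05 s, during which the arm holds its last target. There are 200 camera calls.

## Working session

There is one attempt and no reset: what is moved stays moved. The work goes in short steps, Python scripts to look and compute and a shell command to move; the robot and the scene stay as the last step left them, time stands still between calls to the robot, and variables do not carry over. Pictures are saved under pics/ and viewed, at most 10 in all, crops included, and the job is handed in when it is done.

```bash
mkdir -p pics; cat > h.py <<'E'
import numpy as np, cv2
from scipy.spatial.transform import Rotation as R
from workcell import ctrl
def cam(f):
    r=np.array(f["rotation"],float)
    M=r if r.shape==(3,3) else R.from_rotvec(r).as_matrix()
    return M,np.array(f["xyz"],float)
def ray(f,u,v,z):
    M,c=cam(f); d=M@np.array([(u-f["cx"])/f["fx"],(v-f["cy"])/f["fy"],1]); return c+d*(z-c[2])/d[2]
def proj(f,p):
    M,c=cam(f); q=M.T@(np.array(p)-c); return f["fx"]*q[0]/q[2]+f["cx"],f["fy"]*q[1]/q[2]+f["cy"]
def save(f,n,crop=None,s=1):
    im=f["pixels"][:,:,::-1]
    if crop: x0,y0,x1,y1=crop; im=im[y0:y1,x0:x1]
    cv2.imwrite("pics/"+n,cv2.resize(im,None,fx=s,fy=s,interpolation=cv2.INTER_CUBIC))
E
python3 - <<'E'
from h import *
print(ctrl.sense(), ctrl.pinch_z)
for n in["top","side"]:
    f=ctrl.grab_frame(n); save(f,n+"0.png"); M,c=cam(f); print(n,c,f["fx"])
    for t in["station","plate","paddle","jaw","pin","bottle_a","carton","tape"]:
        for d in ctrl.recognise(n,t):
            p=M@np.array(d["location"])+c; print(t,p.round(),np.round(proj(f,p)),round(d["confidence"],2))
E
```

```text
{'t': 0.0, 'joint_positions': array([ 1.32611141,  0.32182519, -0.07011172,  1.45170861,  0.02259548,
        1.37077645, -0.05689816]), 'joint_vel': array([ 0.00030472,  0.00108302,  0.00041066,  0.00144799, -0.00157889,
        0.00104682,  0.00074106]), 'joint_torque': array([-5.33578204e-04, -4.93584788e+01, -3.82069219e-01, -3.14341593e+01,
        1.31311899e-02,  1.12632086e-02,  2.14127630e-05]), 'tcp_pos': array([ 166.16915633, -627.83538893,  230.20540147]), 'tool_rot': array([-3.11343361e+00, -4.05209838e-01,  5.24702214e-04]), 'wrist_force': array([-0.17379965,  0.73939188, -0.18025335]), 'moment': array([-0.0127099 , -0.04770666, -0.00591544]), 'gripper_force': 0.0, 'gripper_width': 85.64413094358827} 18.700000000000003
top [ 399.3607129    42.21656935 1011.16072353] 616.3990114261471
station [630. -77.  13.] [399. 200.] 0.96
plate [ 382. -214.    1.] [484. 354.] 0.84
plate [410. -66.   4.] [392. 335.] 0.73
plate [ 620. -110.   18.] [420. 206.] 0.69
paddle [619. -44.  29.] [380. 205.] 0.75
paddle [634. -74.  12.] [397. 198.] 0.54
jaw [620. -47.  28.] [382. 204.] 0.79
pin
[... 194 characters left out ...]
87.] 0.65
side [ 256.05883955 -585.01888693  604.7926332 ] 433.7772287983756
station [ 620. -101.   17.] [376. 280.] 0.64
station [597.  82.  64.] [324. 212.] 0.22
plate [ 622. -117.   23.] [381. 283.] 0.76
plate [ 377. -223.    5.] [281. 382.] 0.7
plate [408. -69.   7.] [266. 307.] 0.65
plate [620. -49.  32.] [363. 258.] 0.27
paddle [622. -46.  31.] [363. 257.] 0.88
jaw [616. -51.  28.] [362. 261.] 0.7
pin [625. -98.  12.] [377. 280.] 0.62
bottle_a [600.  83.  66.] [325. 211.] 0.8
bottle_a [ 485. -262.   72.] [358. 351.] 0.6
bottle_a [619. -48.  33.] [362. 257.] 0.36
carton [716.  34.  50.] [383. 216.] 0.88
carton [ 482. -263.   75.] [357. 351.] 0.5
tape [ 645. -293.   36.] [453. 345.] 0.91
```

```bash
python3 - <<'E'
import cv2
im=cv2.imread("pics/top0.png"); cv2.imwrite("pics/top0c.png",cv2.resize(im[110:290,280:520],None,fx=3.3,fy=3.3,interpolation=cv2.INTER_CUBIC))
E
```

```text
(no output)
```

View pics/top0.png

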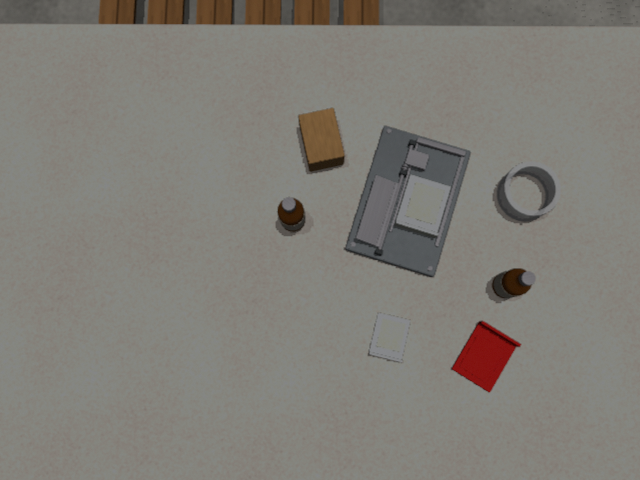

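View pics/top0c.png

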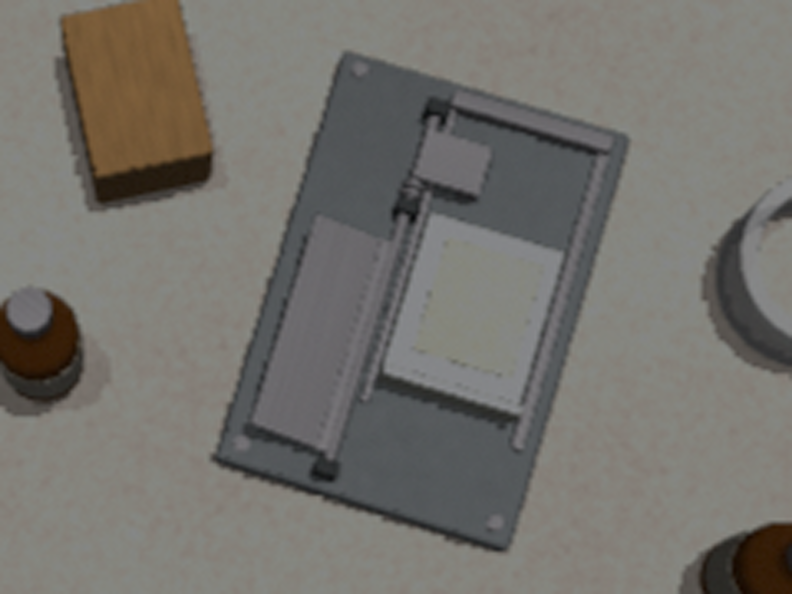

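The candidates for the plate are white at px (423,205) in the station, small white at (390,337) on the bench, and red at (485,356). The large white one in the channel is the one meant: it isn't red, it is the larger of the other two, and the enlarged crop shows it between the rails with its lip at the rear, short of the jaw. Next I fit the station pose from its deck corners.

```bash
cat >> h.py <<'E'
def fit(A,B):  # B = rot A + t (2d)
    A=np.array(A,float);B=np.array(B,float);a=A-A.mean(0);b=B-B.mean(0)
    th=np.arctan2((a[:,0]*b[:,1]-a[:,1]*b[:,0]).sum(),(a*b).sum());c,s=np.cos(th),np.sin(th)
    t=B.mean(0)-np.array([[c,-s],[s,c]])@A.mean(0); return th,t,B-(A@np.array([[c,-s],[s,c]]).T+t)
E
python3 - <<'E'
from h import *
f=ctrl.grab_frame("top")
px=[(345,52),(628,135),(507,543),(215,455)]
B=[ray(f,280+(u+.5)/3.3-.5,110+(v+.5)/3.3-.5,15)[:2] for u,v in px]
th,t,res=fit([(106,101),(106,-51),(-116,-51),(-116,101)],B)
print(th,t,res.round(1))
c,s=np.cos(th),np.sin(th);Rm=np.array([[c,-s],[s,c]])
def S(u,v,z): return (Rm.T@(ray(f,280+u/3.3,110+v/3.3,z)[:2]-t)).round(1)
print("lip top rear",S(384,370,39),S(519,410,39),"front",S(437,215,21),S(563,253,21))
print("stop",S(455,108,25),S(610,150,25),"jaw",S(418,175,30),S(475,195,30),"paddle",S(325,215,39),S(250,425,39),S(388,240,30))
print("bottle_b foot",S(40,380,10),"cap",S(30,303,125),"bottle_a",((Rm.T@(ray(f,525,278,125)[:2]-t))).round(),"carton",S(205,190,0),S(180,3,50))
for n in["wrist"]:
    g=ctrl.grab_frame(n); M,cc=cam(g); print(cc,M.round(2),g["fx"])
E
```

```text
-0.2930710880621623 [ 630.56162352 -117.08419406] [[-3.  -1.3]
 [-1.3  1.8]
 [ 3.4  0.8]
 [ 1.  -1.3]]
lip top rear [-54.1  33.4] [-53.3 -34.2] front [33.3 29.8] [ 33.4 -35.3]
stop [87.7 37.1] [ 89.9 -42.6] jaw [47.3 45.1] [46.  15.3] paddle [11.4 83.1] [-99.6  87.3] [11.1 49.7]
bottle_b foot [-104.5  194.2] cap [-91.4 196.8] bottle_a [ -96. -161.] carton [ 16.7 145.3] [ 89.9 182.6]
[ 248.26665689 -607.65786051  374.79265198] [[ 0.26 -0.91 -0.32]
 [-0.97 -0.24 -0.08]
 [ 0.    0.33 -0.95]] 387.6954780036314
```

The fit has residuals under 4 mm. It puts the lip at station x about -54, and the stop, jaw and paddle land where the task says they should. Now I travel high over to a point behind the lip.

```bash
python3 -m inch '[[0,0,0,0.2316,-0.1964,0,-0.4],[0,0,0,0.2316,-0.1964,0,-0.4],[0,0,0,0.2316,-0.1964,0,-0.4],[0,0,0,0.2316,-0.1964,0,-0.4],[0,0,0,0.2316,-0.1964,0,-0.4],[0,0,0,0.2316,-0.1964,0,-0.4],[0,0,0,0.2316,-0.1964,0,-0.4],[0,0,0,0.2316,-0.1964,0,-0.4],[0,0,0,0.2316,-0.1964,0,-0.4],[0,0,0,0.2316,-0.1964,0,-0.4],[0,0,0,0.2316,-0.1964,0,-0.4],[0,0,0,0.2316,-0.1964,0,-0.4],[0,0,0,0.2316,-0.1964,0,-0.4],[0,0,0,0.2316,-0.1964,0,-0.4],[0,0,0,0.2316,-0.1964,0,-0.4],[0,0,0,0.2316,-0.1964,0,-0.4],[0,0,0,0.2316,-0.1964,0,-0.4],[0,0,0,0.2316,-0.1964,0,-0.4],[0,0,0,0.2316,-0.1964,0,-0.4]]'; python3 -m inch '[[0,0,0.0702,0,0,0,-0.4],[0,0,0.0702,0,0,0,-0.4],[0,0,0.0702,0,0,0,-0.4],[0,0,0.0702,0,0,0,-0.4],[0,0,0.0702,0,0,0,-0.4],[0,0,0,0,0,0,-0.4],[0,0,0,0,0,0,-0.4]]'
cat >> h.py <<'E'
TH,T=-0.293,np.array([630.6,-117.1])
def toS(p): c,s=np.cos(TH),np.sin(TH); return np.array([[c,s],[-s,c]])@(np.array(p)[:2]-T)
def state():
    q=ctrl.sense(); m=R.from_rotvec(q["tool_rot"]).as_matrix()
    print("t",round(q["t"],2),"tcp S",toS(q["tcp_pos"]).round(1),"z",q["tcp_pos"][2].round(1),"yaw err",round(np.arctan2(m[1,0],m[0,0])-TH,4),"z axis",m[:,2].round(3),"w",round(q["gripper_width"],1),"F",q["wrist_force"].round(1))
E
python3 - <<'E'
from h import *
state()
g=ctrl.grab_frame("wrist"); save(g,"w1.png")
f=ctrl.grab_frame("top"); save(f,"t1.png",(280,110,520,290),3.3)
E
```

```text
t: 2.58
tcp_pos: [563.0, -59.0, 231.7]
tool_rot: [3.115, 0.405, 0.001]
wrist_force: [0.4, -0.8, -0.2]
gripper_width: 60.2
gripper_force: 0.0
t: 3.17
tcp_pos: [562.2, -60.3, 231.4]
tool_rot: [3.109, -0.453, 0.0]
wrist_force: [0.2, 0.5, 0.3]
gripper_width: 59.7
gripper_force: 0.0
t 3.17 tcp S [-81.9  34.6] z 231.4 yaw err 0.0035 z axis [ 0. -0. -1.] w 59.7 F [0.2 0.5 0.3]
```

View pics/w1.png

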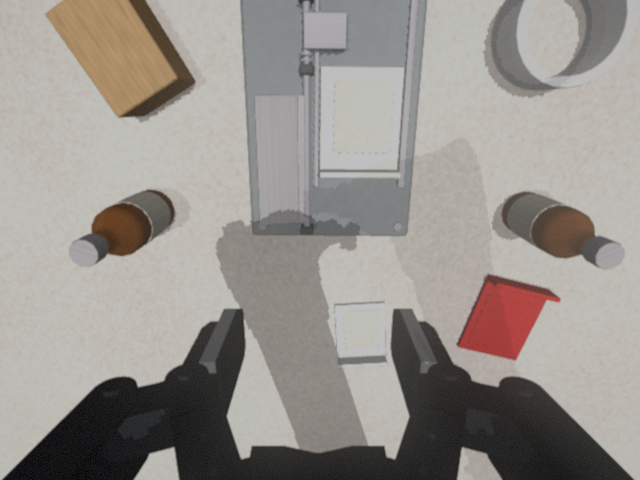

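The wrist view shows the station squared up with the tool. The near base corners are at (252,235) and (408,235), the lip top is at row ~174, and the fingers are at columns ~225 and ~410. I'll check these numbers against the fit.

```bash
python3 - <<'E'
from h import *
g=ctrl.grab_frame("wrist")
for n,u,v,z in [("base NL -116,101",252,236,15),("base NR -116,-51",408,236,15),("lip L",318,178,39),("lip R",401,179,39),("paddle nearleft -98,89",257,233,39),("pad far left 12,89",256,96,39),("front L ",321,67,21),("front R",404,68,21)]:
    print(n,toS(ray(g,u,v,z)).round(1))
M,c=cam(g); q=ctrl.sense()
for u,v in[(210,370),(243,310),(392,310),(428,370)]:
    d=M@np.array([(u-g["cx"])/g["fx"],(v-g["cy"])/g["fy"],1])
    for z in (q["tcp_pos"][2],q["tcp_pos"][2]+8): print((u,v),z,(toS(c+d*(z-c[2])/d[2])-toS(q["tcp_pos"])).round(1))
E
```

```text
base NL -116,101 [-115.2   97.9]
base NR -116,-51 [-114.8  -54.4]
lip L [-54.2  33.7]
lip R [-54.9 -38.4]
paddle nearleft -98,89 [-104.4   89. ]
pad far left 12,89 [12.2 84.1]
front L  [35.5 31.4]
front R [ 34.9 -38. ]
(210, 370) 231.3311615293098 [-24.6  46.9]
(210, 370) 239.3311615293098 [-18.5  44.2]
(243, 310) 231.3311615293098 [ 5.3 30.5]
(243, 310) 239.3311615293098 [ 9.8 28.7]
(392, 310) 231.3311615293098 [  5.5 -31.6]
(392, 310) 239.3311615293098 [  9.9 -29.9]
(428, 370) 231.3311615293098 [-24.3 -49.5]
(428, 370) 239.3311615293098 [-18.2 -46.8]
```

```bash
python3 -m inch '[[0,0,0,0,0.0167,0.28,-0.4],[0,0,0,0,0,0.28,-0.4],[0,0,0,0,0,0.28,-0.4],[0,0,0,0,0,0.28,-0.4],[0,0,0,0,0,0.28,-0.4],[0,0,0,0,0,0,-0.4],[0,0,0,0,0,0,-0.4]]'; python3 -m inch '[[0,0,0,0,0,0.05,-0.4],[0,0,0,0,0,0.05,-0.4],[0,0,0,0,0,0.05,-0.4],[0,0,0,0,0,0,-0.4],[0,0,0,0,0,0,-0.4]]'; python3 - <<'E'
from h import *
state(); f=ctrl.grab_frame("side"); save(f,"s1.png",(290,190,470,330),4.4)
E
```

```text
t: 3.9
tcp_pos: [560.2, -62.1, 62.2]
tool_rot: [-3.108, 0.456, 0.006]
wrist_force: [0.4, 0.4, 0.9]
gripper_width: 59.8
gripper_force: 0.0
t: 4.32
tcp_pos: [561.8, -62.4, 45.7]
tool_rot: [3.108, -0.458, 0.001]
wrist_force: [-1.2, -0.0, 0.6]
gripper_width: 59.5
gripper_force: 0.0
t 4.32 tcp S [-81.7  32.5] z 45.7 yaw err 0.0006 z axis [ 0. -0. -1.] w 59.5 F [-1.2 -0.   0.6]
```

View pics/s1.png

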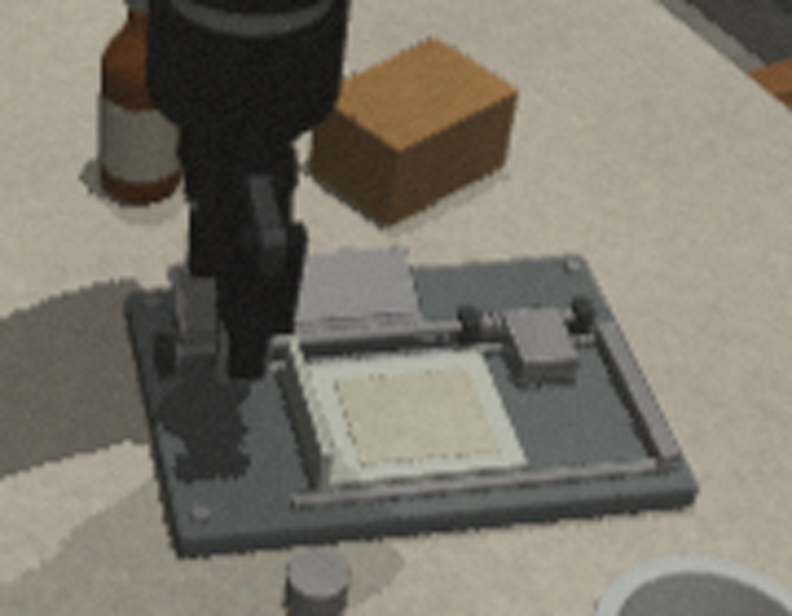

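The near finger (crop ~(245,370)) hangs in the channel behind the lip, with the far one over the paddle. I press down in small steps and watch the force.

```bash
for i in 1; do :; done; python3 -m inch '[[0,0,0,0,0,0.033,-0.4],[0,0,0,0,0,0.033,-0.4],[0,0,0,0,0,0,-0.4],[0,0,0,0,0,0,-0.4]]'|grep -E "tcp|wrist"; python3 -m inch '[[0,0,0,0,0,0.033,-0.4],[0,0,0,0,0,0,-0.4],[0,0,0,0,0,0,-0.4]]'|grep -E "tcp|wrist"; python3 -m inch '[[0,0,0,0,0,0.033,-0.4],[0,0,0,0,0,0,-0.4],[0,0,0,0,0,0,-0.4]]'|grep -E "tcp|wrist"
```

```text
tcp_pos: [561.3, -62.2, 37.0]
wrist_force: [0.6, -0.1, -0.6]
tcp_pos: [561.4, -62.3, 33.1]
wrist_force: [-0.6, 0.2, 0.3]
tcp_pos: [561.6, -62.3, 29.3]
wrist_force: [-0.1, 0.5, -0.5]
```

```bash
python3 -m inch '[[0,0,0,0,0,0.033,-0.4],[0,0,0,0,0,0,-0.4],[0,0,0,0,0,0,-0.4]]'|grep -E "tcp|wrist"; python3 -m inch '[[0,0,0,0,0,0.033,-0.4],[0,0,0,0,0,0,-0.4],[0,0,0,0,0,0,-0.4]]'|grep -E "tcp|wrist"; python3 - <<'E'
from h import *
state(); f=ctrl.grab_frame("side"); save(f,"s2.png",(290,190,470,330),4.4)
E
```

```text
tcp_pos: [562.1, -61.6, 26.0]
wrist_force: [-0.6, 1.8, 5.9]
tcp_pos: [562.5, -61.1, 22.5]
wrist_force: [-0.4, 1.9, 7.1]
t 5.7 tcp S [-81.4  33.9] z 22.5 yaw err 0.0012 z axis [ 0.002  0.001 -1.   ] w 59.7 F [-0.4  1.9  7.1]
```

View pics/s2.png

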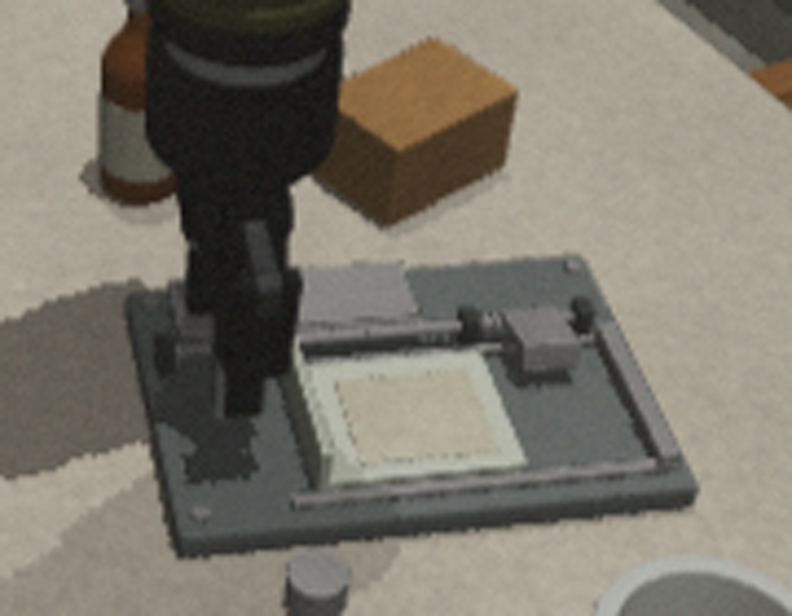

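The paddle is tilting, the jaw is rising, and the force is about 7 N. I press a little deeper, then start the push.

```bash
python3 -m inch '[[0,0,0,0,0,0.022,-0.4],[0,0,0,0,0,0,-0.4],[0,0,0,0,0,0,-0.4]]'|grep -E "tcp|wrist";  python3 -m inch '[[0,0,0,0.03,0,0,-0.4],[0,0,0,0.03,0,0,-0.4],[0,0,0,0.03,0,0,-0.4],[0,0,0,0.03,0,0,-0.4],[0,0,0,0.03,0,0,-0.4],[0,0,0,0.03,0,0,-0.4],[0,0,0,0.03,0,0,-0.4]]'|grep -E "tcp|wrist"; python3 - <<'E'
from h import *
state(); f=ctrl.grab_frame("side"); save(f,"s3.png",(290,190,470,330),4.4)
E
```

```text
tcp_pos: [562.6, -61.0, 20.2]
wrist_force: [-2.1, 2.4, 9.9]
tcp_pos: [584.1, -67.7, 19.5]
wrist_force: [-7.6, 3.3, 11.0]
t 6.58 tcp S [-58.8  33.9] z 19.5 yaw err 0.002 z axis [-0.004  0.001 -1.   ] w 59.9 F [-7.6  3.3 11. ]
```

View pics/s3.png

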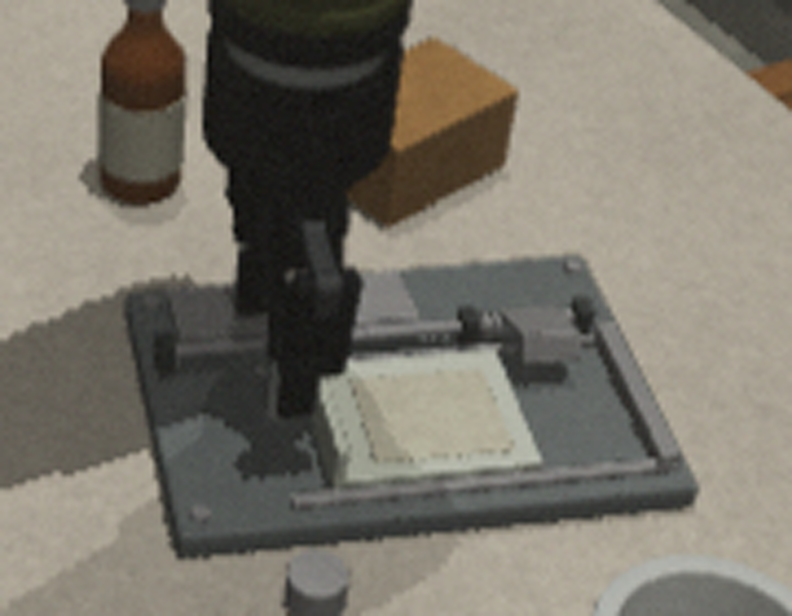

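The jaw is well up at (540,330), the plate is moving and still short of the jaw, so step 1 is met. I keep pushing.

```bash
python3 -m inch '[[0,0,0,0.03,0,0,-0.4],[0,0,0,0.03,0,0,-0.4],[0,0,0,0.03,0,0,-0.4],[0,0,0,0.03,0,0,-0.4],[0,0,0,0.03,0,0,-0.4],[0,0,0,0.03,0,0,-0.4]]'|grep -E "tcp|wrist"; python3 -m inch '[[0,0,0,0.03,0,0,-0.4],[0,0,0,0.03,0,0,-0.4],[0,0,0,0.03,0,0,-0.4],[0,0,0,0.03,0,0,-0.4],[0,0,0,0,0,0,-0.4]]'|grep -E "tcp|wrist"; python3 - <<'E'
from h import *
state(); f=ctrl.grab_frame("side"); save(f,"s4.png",(290,190,470,330),4.4)
E
```

```text
tcp_pos: [604.9, -73.8, 19.5]
wrist_force: [-6.7, 2.7, 9.6]
tcp_pos: [619.5, -78.2, 19.7]
wrist_force: [-6.3, 2.6, 10.2]
t 7.55 tcp S [-21.9  34.1] z 19.7 yaw err 0.0018 z axis [-0.003  0.002 -1.   ] w 60.0 F [-6.3  2.6 10.2]
```

View pics/s4.png

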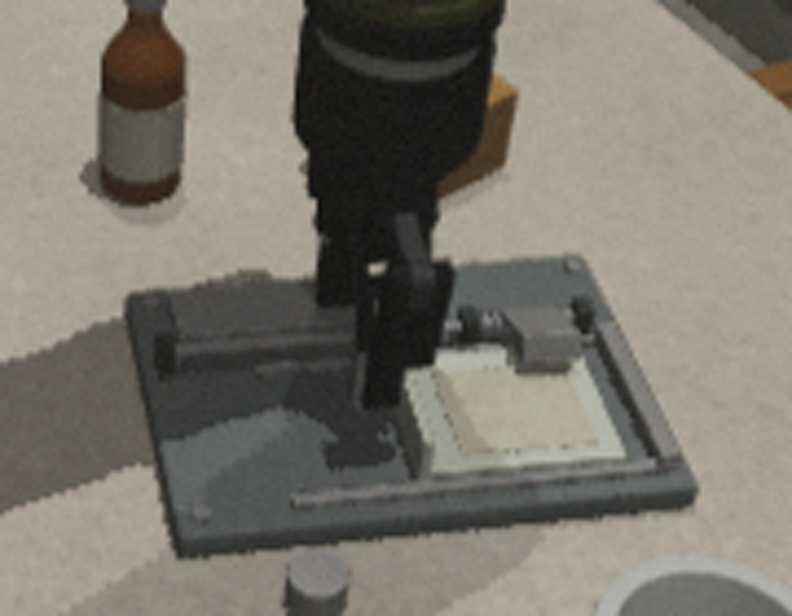

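The plate is under the jaw with about 10 mm to go. I finish with small steps, watching for the stop in the force.

```bash
python3 -m inch '[[0,0,0,0.025,0,0,-0.4],[0,0,0,0.025,0,0,-0.4],[0,0,0,0,0,0,-0.4]]'|grep -E "tcp|wrist"; python3 -m inch '[[0,0,0,0.02,0,0,-0.4],[0,0,0,0,0,0,-0.4]]'|grep -E "tcp|wrist"; python3 -m inch '[[0,0,0,0.02,0,0,-0.4],[0,0,0,0,0,0,-0.4]]'|grep -E "tcp|wrist"
```

```text
tcp_pos: [625.0, -79.8, 19.7]
wrist_force: [-5.5, 3.6, 9.1]
tcp_pos: [627.1, -80.5, 19.7]
wrist_force: [-6.1, 3.5, 10.7]
tcp_pos: [629.4, -81.1, 19.8]
wrist_force: [-5.5, 3.6, 10.2]
```

```bash
python3 -m inch '[[0,0,0,0.02,0,0,-0.4],[0,0,0,0,0,0,-0.4]]'|grep -E "tcp|wrist"; python3 -m inch '[[0,0,0,0.02,0,0,-0.4],[0,0,0,0,0,0,-0.4]]'|grep -E "tcp|wrist"; python3 - <<'E'
from h import *
state(); f=ctrl.grab_frame("side"); save(f,"s5.png",(340,220,470,320),6)
E
```

```text
tcp_pos: [629.8, -81.3, 19.5]
wrist_force: [-11.1, 4.0, 14.0]
tcp_pos: [629.8, -81.3, 19.3]
wrist_force: [-16.7, 5.5, 18.7]
t 8.52 tcp S [-11.1  34. ] z 19.3 yaw err 0.0012 z axis [-0.012  0.003 -1.   ] w 59.8 F [-16.7   5.5  18.7]
```

View pics/s5.png

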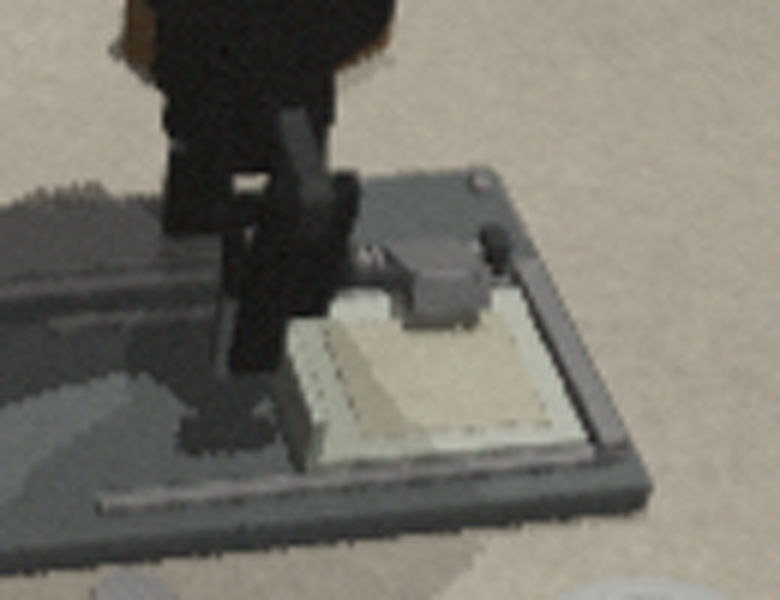

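The plate's front edge is against the stop (crop ~(560,380)). TCP motion stopped at x -11.1, as predicted, and the force rose to about 17 N with the jaw still up. I back off the lip a few mm, then raise gently so the clip closes.

```bash
python3 -m inch '[[0,0,0,0,0,0,-0.4],[0,0,0,-0.03,0,0,-0.4],[0,0,0,-0.03,0,0,-0.4],[0,0,0,-0.02,0,0,-0.4],[0,0,0,0,0,-0.02,-0.4],[0,0,0,0,0,-0.02,-0.4],[0,0,0,0,0,-0.02,-0.4],[0,0,0,0,0,-0.02,-0.4],[0,0,0,0,0,-0.02,-0.4],[0,0,0,0,0,-0.02,-0.4],[0,0,0,0,0,-0.05,-0.4],[0,0,0,0,0,-0.1,-0.4],[0,0,0,0,0,-0.25,-0.4],[0,0,0,0,0,-0.3,-0.4],[0,0,0,0,0,-0.3,-0.4],[0,0,0,-0.2,0,-0.2,-0.4],[0,0,0,-0.2,0,0,-0.4],[0,0,0,-0.2,0,0,-0.4],[0,0,0,0,0,0,-0.4],[0,0,0,0,0,0,-0.4]]'; python3 - <<'E'
from h import *
state(); f=ctrl.grab_frame("side"); save(f,"s6.png",(290,190,470,330),4.4)
E
```

```text
t: 10.23
tcp_pos: [556.6, -60.7, 178.7]
tool_rot: [3.107, -0.457, 0.003]
wrist_force: [0.3, -0.4, -0.2]
gripper_width: 59.8
gripper_force: 0.0
t 10.23 tcp S [-87.2  32.6] z 178.7 yaw err 0.0011 z axis [ 0.001 -0.002 -1.   ] w 59.8 F [ 0.3 -0.4 -0.2]
```

View pics/s6.png

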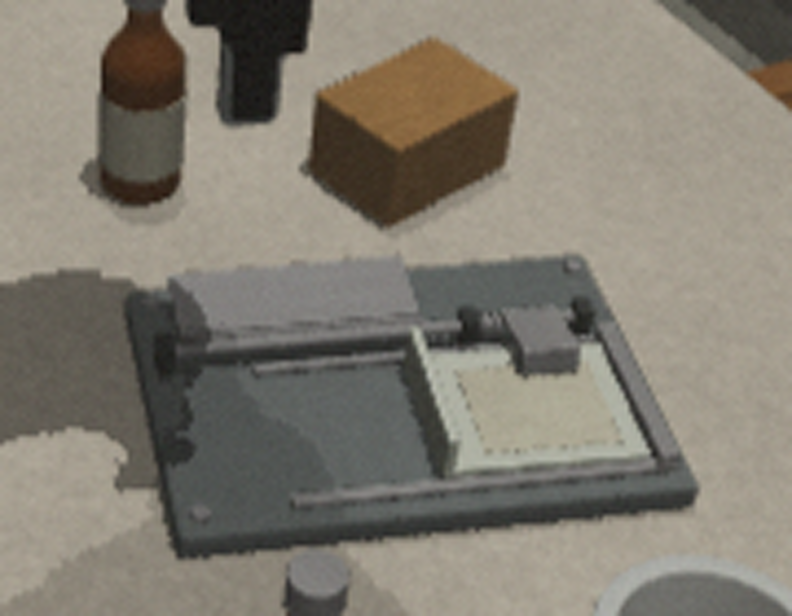

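The plate sits against the stop (front edge ~(645,455)), the clip's jaw rests on it at (545,360), and the hand is clear.

```bash
python3 -c "
from workcell import ctrl
print(ctrl.finish_job())"
```

```text
the job is handed in; nothing more can be done
None
```

I handed the job in at about 10 s. The last picture shows the plate against the end stop with the jaw closed on it, the carton and left bottle standing, and the hand clear; no verdict was returned.

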